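# Gauge a stoneware screw lid and sort it

## Task

Take the screw lid that stands on the blue pad, set it over the brass thread gauge with its grip bar in line with the white marks, and screw it on clockwise as far as it will go. If it turns fully home (bar in line with the black marks) put it upright in the green half of the tray; if it jams about half way put it upright in the red half. Leave the other lid where it is.

Things in the scene. Friction and masses are not known exactly. Their poses are not given: they have to be found in the camera images.
- lid_a_grip (a point): White screw lid, 68 mm across, 74 mm high, 0.22 kg: cap 40 mm high, open below, with a blue grip bar across its top (56 long, 14 thick, 34 mm high). Twin of lid_b: either may be on the blue pad. Point: in the bar on the lid's axis, 60 mm above the lower rim, 20 above the cap's top, 14 below the bar's top; grip there across the 14 mm. x along the bar, z up; a half turn changes nothing.
- lid_b_grip (a point): Same outside as lid_a, same point and axes; the lid not on the blue pad waits on a round white bat. On the gauge a lid turns almost freely; a sound one stops hard at 80 degrees clockwise, grip point at z 76 mm; a bad one jams hard at about 44 degrees, z 79 mm. The thread draws it down evenly. Screwed on, it cannot be lifted: turn it back to the white marks, then lift.
- gauge: Fixed board, 12 mm thick, with brass screw gauge (54 mm across, top at z 46 mm) and 90 mm blue pad, centre at x -97, y -115 mm. Origin: gauge axis at bench level. White marks along x and -x; black marks 80 degrees clockwise from them. A lid goes on from above, bar along x within 16 degrees, 2.5 mm side play, until its lugs rest (grip point z 82 mm); thread falls 6 mm in 80 degrees, 3 mm end play.
- tray: Fixed wooden tray, 250 (x) by 130 (y) mm, 25 mm high, walls and floor 5 mm, divided across the middle. Origin under its centre at bench level, z up. Green-floored half centred at x -61 mm, red-floored half at x +61 mm (y 0), each about 117 x 120 mm inside. A lid standing in it has its grip point at z 65 mm.
Mind the look-alikes: they are no part of the job. What is shaped like the part that bears lid_a_grip but purple is not meant. What is shaped like the part that bears lid_b_grip but purple is not meant.

How it is judged:
By the outcome, as a careful person would: the job done as asked, in the order asked, and still so for the second after the job is handed in, with the robot touching nothing.
It also fails if it takes over 64 s, if anything falls off the work surface, if the arm or the gripper's body presses on something with over 40 N, if the wrist force passes 120 N, or if a joint passes its speed limit or range.

## Robot

A 6-joint arm with a two-finger parallel gripper is mounted at the origin on the work surface. World frame = base frame: x ahead of the robot, y to its left, z up, the work surface at z = 0. Lengths are in mm, angles in rad, forces in N, time in s.
With the tool pointing down it reaches from about 425 to 950 mm from the base axis. Payload 3.5 kg.
Tool frame: the origin (TCP) lies at the very end of the fingers, on their centre line; the grasp point (between the pads) lies 19 mm behind it; z points along the fingers, y is the direction in which the jaws open and shut (so a half turn about z gives the same grasp; the last joint's range is limited). The gripper opens to 85 mm and grips with 20 to 120 N. Pads are 22 mm wide; open, the fingers measure 114 mm over their backs; the gripper's body (76 mm by 85 mm) begins 54 mm behind the grasp point. The pads swing forward as they close: fully open they stand 13 mm farther back than shut.
Start: joints at [-1.397, 0.286, 1.577, -0, 1.279, -0.15], TCP at [214.789, -639.9, 231.325] pointing down, gripper open.
Joint ranges: [-2.77, 2.77], [-0.9, 2.22], [0.21, 2.48], [-1.53, 4.67], [0.24, 2.81], [-2.84, 2.84]. Speed limits (rad/s): [2.79, 2.79, 3.14, 3.14, 3.14, 3.14].

## Interface

Orientations are given as a unit quaternion [x, y, z, w].
In Python, from station import bot, get_image, workorder gives the robot as it stands.
- The arm moves only by the shell command python3 -m handwheel 'ROWS'. ROWS is JSON, a list of rows, each a list of 7 numbers: the shift along the tool's x, y, z in m, then the turn, a rotation vector about the tool's x, y, z in degrees, then the closure, from -1 (fully open) to 1 (shut). In form: [[x, y, z, rx, ry, rz, claw], ...]. A call has 1 to 12 rows; each row is the pose to reach, as a shift and turn from the pose measured when the call began, along the tool's axes at that moment; what a row does not reach only later rows make up. A row lasts 1/12 s, in which the tool goes at most 41.7 mm and 7.16 degrees, less where a joint would pass 70% of its speed; a pose out of reach is approached as far as the arm can. A call with a gripper value outside its range is refused whole. The fingers move at their own pace and stop on an object; the grip force is fixed at half the most. Time passes only in rows, so rows that repeat a pose let the fingers close. It gives the time, the measured TCP pose, the force and the opening at its end, in the units of the state.
- bot.get_state(): the state, without advancing time (a new reading comes with each control period).
- get_image(name): name is "scene" or "top"; returns a dict with "image" (400x640x3 uint8, red, green, blue), "fx", "fy", "cx", "cy" (pixels), "rvec" (rotation vector, rad) and "tvec" (3), from world to camera coordinates, as OpenCV has them. Camera axes: x right, y down, z forward; pixel columns grow to the right and rows downward; lengths in mm; the calibration is good to about 2 mm. A picture is of the moment at which its call begins. There is no depth.
- workorder.finish_job(): hands the job in, once; it reports no verdict.
The state is a dict: "time": time; "q": joint angles; "joint_vel": joint speeds; "joint_efforts": joint torques, N m; "eef_pos": TCP position; "tool_rot": TCP orientation; "ft_force": force on the tool from outside, world axes, zero at the start; "torque": the same for the moment, N m; "opening": opening from 0.0 (shut) to 1.0 (fully open).
Only numpy, scipy, OpenCV 4.12 (cv2) and the standard library are available. Lean on these libraries where they do the work, as an engineer would, in place of code of your own. Each camera call takes 0.05 s, during which the arm holds its last target. There are 200 camera calls.

## Working session

There is one attempt and no reset: what is moved stays moved. The work goes in short steps, Python scripts to look and compute and a shell command to move; the robot and the scene stay as the last step left them, time stands still between calls to the robot, and variables do not carry over. Pictures are saved under pics/ and viewed, on a budget of 10 in all, crops included, one or two more only if the job needs it, and the job is handed in when it is done.

```bash
mkdir -p pics; ls
python3 - <<'E'
from station import bot,get_image
import cv2,numpy as np
for n in("scene","top"):
    d=get_image(n); cv2.imwrite(f"pics/{n}0.png",d["image"][:,:,::-1])
    print(n,d["fx"],d["fy"],d["cx"],d["cy"],d["rvec"],d["tvec"])
print(bot.get_state())
E
```

```text
pics
scene 382.98739012948556 382.98739012948556 314.27944789254093 200.22434251989608 [ 1.32226715  2.09759805 -1.01558924] [ 186.11213004 -246.35388987 1277.063357  ]
top 441.02230060762696 441.02230060762696 320.41917857338746 201.69384751794644 [ 2.11540378 -2.15704217  0.14928471] [ 73.8245408  500.10982714 990.73916951]
{'time': 0.1, 'q': array([-1.39700767e+00,  2.87065174e-01,  1.57804966e+00, -1.67607267e-06,
        1.27859133e+00, -1.49969407e-01]), 'joint_vel': array([ 1.09847135e-03, -2.06372730e-03, -2.22595956e-03,  5.71177677e-04,
       -8.00791328e-04,  9.08523658e-05]), 'joint_efforts': array([ 2.81664798e-04, -4.07298625e+01, -2.93699187e+01, -1.38449163e-04,
        3.38605794e-03, -1.79056565e-05]), 'eef_pos': array([ 214.68133417, -639.31885699,  230.08311181]), 'tool_rot': array([ 9.86925586e-01,  1.61173106e-01, -1.33875011e-05, -1.05667398e-03]), 'ft_force': array([-0.48274733,  0.36837047,  0.74926875]), 'torque': array([ 0.04467647,  0.06309737, -0.02235884]), 'opening': 1.0028584591748855}
```

View pics/top0.png

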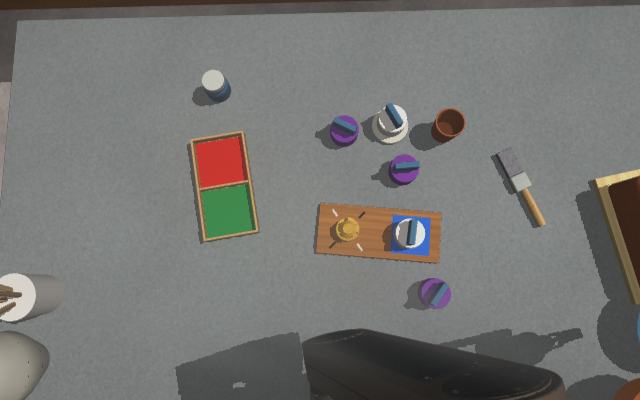

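View pics/scene0.png

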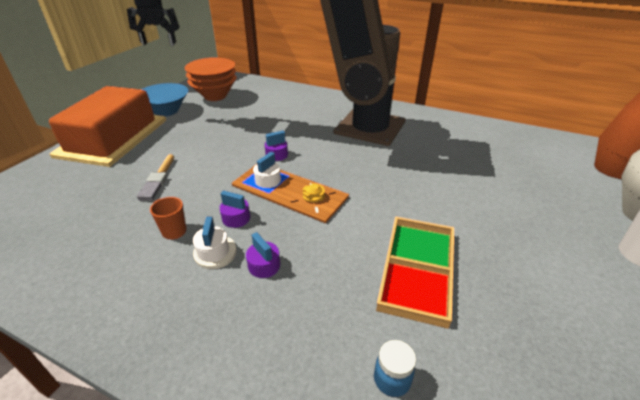

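Top view: white lid on the blue pad at about (410,233), which is the one meant. The other white lid is on the bat at (393,122). Purple look-alikes are at (345,130), (404,169) and (435,293). The gauge is at about (348,229) and the tray at about (225,186), green half nearer the robot. I'll confirm this in an enlarged crop.

```bash
cat > h.py <<'E'
import cv2,numpy as np
from scipy.spatial.transform import Rotation as R
from station import bot,get_image
def ray(d,u,v,z):
    M=cv2.Rodrigues(np.array(d["rvec"]))[0]; C=-M.T@np.array(d["tvec"])
    r=M.T@np.array([(u-d["cx"])/d["fx"],(v-d["cy"])/d["fy"],1]); return C+r*(z-C[2])/r[2]
def proj(d,P):
    return cv2.projectPoints(np.array(P,float).reshape(-1,3),np.array(d["rvec"]),np.array(d["tvec"]),np.array([[d["fx"],0,d["cx"]],[0,d["fy"],d["cy"]],[0,0,1]]),None)[0].reshape(-1,2)
def crop(d,x0,y0,x1,y1,k,name):
    im=cv2.resize(d["image"][y0:y1,x0:x1,::-1],None,fx=k,fy=k,interpolation=cv2.INTER_CUBIC); cv2.imwrite("pics/"+name,im)
E
python3 - <<'E'
from h import *
d=get_image("top"); crop(d,310,195,450,270,5.7,"c1.png")
h=cv2.cvtColor(d["image"],cv2.COLOR_RGB2HSV)
def cen(m,box,z,n):
    k=np.zeros_like(m); x0,y0,x1,y1=box; k[y0:y1,x0:x1]=m[y0:y1,x0:x1]
    v,u=np.nonzero(k); r=cv2.minAreaRect(np.c_[u,v].astype(np.float32)); print(n,len(u),u.mean(),v.mean(),r)
    print('  centre',ray(d,*r[0],z).round(1),'corners',[ray(d,*p,z)[:2].round(1).tolist() for p in cv2.boxPoints(r)])
H,S,V=h[...,0],h[...,1],h[...,2]
cen((H>45)&(H<80)&(S>150),(185,125,265,250),5,'green')
cen(((H<5)|(H>175))&(S>200),(185,125,265,250),5,'red')
cen((H>112)&(H<125)&(S>180),(380,205,440,265),12,'pad')
cen((H>95)&(H<110)&(S>80),(390,205,440,265),74,'bar')
cen((H<18)&(S>90),(310,200,385,268),12,'boardL')
cen((H<18)&(S>90),(310,200,445,268),12,'board')
print([ray(d,*p,12)[:2].round(1).tolist() for p in [(320,204),(442,212),(438,263),(315,254)]])
E
```

```text
green 0 nan nan ((0.0, 0.0), (0.0, 0.0), 0.0)
  centre [1059.   894.9    5. ] corners [[1059.0, 894.9], [1059.0, 894.9], [1059.0, 894.9], [1059.0, 894.9]]
red 0 nan nan ((0.0, 0.0), (0.0, 0.0), 0.0)
  centre [1059.   894.9    5. ] corners [[1059.0, 894.9], [1059.0, 894.9], [1059.0, 894.9], [1059.0, 894.9]]
pad 0 nan nan ((0.0, 0.0), (0.0, 0.0), 0.0)
  centre [1054.2  889.2   12. ] corners [[1054.2, 889.2], [1054.2, 889.2], [1054.2, 889.2], [1054.2, 889.2]]
bar 396 418.6641414141414 233.77020202020202 ((413.5362548828125, 235.38449096679688), (29.184844970703125, 36.29021072387695), 3.3664605617523193)
  centre [ 416.1 -141.7   74. ] corners [[378.7, -105.3], [459.1, -113.7], [453.9, -178.4], [373.7, -169.2]]
boardL 2863 351.731749912679 230.59378274537198 ((351.8138122558594, 230.2344970703125), (68.76165771484375, 50.15947723388672), 4.763641834259033)
  centre [435.6  -8.7  12. ] corners [[385.1, 78.2], [503.9, 66.3], [486.8, -96.9], [368.8, -82.2]]
board 4106 370.70774476376033 232.0004870920604 ((378.913818359375, 232.5345001220703), (123.15645599365234, 50.408607482910156), 4.763641834259033)
  centre [428.9 -72.6  12. ] corners [[384.7, 78.3], [504.1, 66.3], [473.5, -225.0], [355.5, -208.1]]
[[500.0, 65.5], [474.8, -224.2], [355.0, -207.7], [381.3, 79.4]]<stdin>:6: RuntimeWarning: Mean of empty slice.
  ret = ret.dtype.type(ret / rcount)
```

View pics/c1.png

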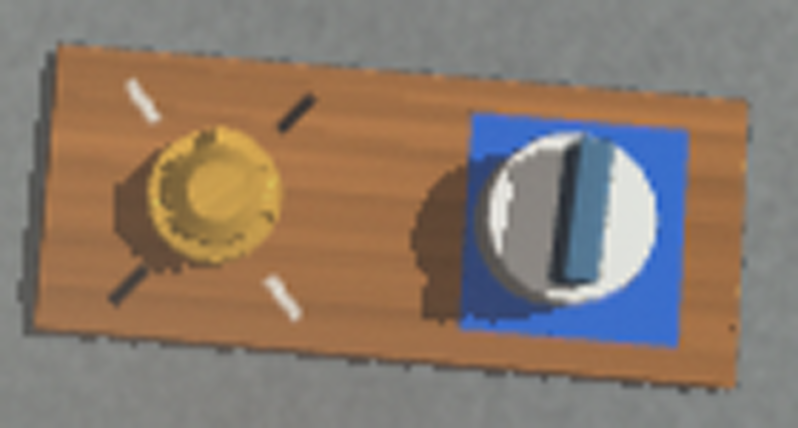

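Run:
```python
from h import *
d=get_image("top")
c=lambda x,y,z:ray(d,310+(x+.5)/5.7-.5,195+(y+.5)/5.7-.5,z)[:2]
w=[c(*p,12) for p in [(128,82),(156,120),(268,280),(297,318)]]
b=[c(*p,12) for p in [(313,97),(282,128),(145,270),(112,302)]]
g=(np.mean(w,0)+np.mean(b,0))/2
ang=lambda v:np.degrees(np.arctan2(v[1],v[0]))
xw=(w[3]-w[0]);xb=(b[0]-b[3])
print('gauge',np.mean(w,0),np.mean(b,0),'white',ang(xw),ang(w[2]-w[1]),'black',ang(xb),'topcentre',c(215,190,46))
P=[c(*p,12) for p in[(472,113),(689,128),(679,346),(460,328)]]; pc=np.mean(P,0)
print('pad',pc,[np.linalg.norm(P[i]-P[i-1]) for i in range(4)],[ang(P[i]-P[i-1]) for i in range(4)])
a=np.radians(ang(xw)); Rm=np.array([[np.cos(a),-np.sin(a)],[np.sin(a),np.cos(a)]]); print('pad in gauge',Rm.T@(pc-g))
T=[c(*p,86) for p in[(582,138),(612,144),(596,283),(566,280)]]
print('bar',np.mean(T,0),[np.linalg.norm(T[i]-T[i-1]) for i in range(4)],[ang(T[i]-T[i-1]) for i in range(4)],'cap',c(572,217,52))
print([d["image"][v,u].tolist() for u,v in[(220,160),(230,210),(383,249)]])
# tray: rim corners z=25 eyeballed
print('tray',[ray(d,u,v,25)[:2].round(1) for u,v in[(191,139),(244,131),(258,232),(204,241)]])
crop(d,180,120,270,250,4.6,"c2.png")
print(bot.get_state()['time'])
```

```text
gauge [437.45090596   3.21066362] [437.65496248   2.52706801] white -145.89132895415435 -146.50855875740973 black -45.71291156890711 topcentre [438.18841882   3.41810736]
pad [ 422.5871708  -146.75104449] [np.float64(89.50422081088867), np.float64(90.25377063525444), np.float64(90.4850636660357), np.float64(89.96820975725953)] [np.float64(-5.6275707952342895), np.float64(-95.1536749163754), np.float64(174.19337198769344), np.float64(84.22346045150206)]
pad in gauge [ 96.29279021 115.48935097]
bar [ 423.57319152 -138.37755888] [np.float64(55.34393490219179), np.float64(11.735271910349459), np.float64(54.16860017420025), np.float64(11.499575176648072)] [np.float64(-9.194485283926733), np.float64(-102.61874784178109), np.float64(170.56799691046817), np.float64(83.17215788651986)] cap [ 424.04279651 -138.17713771]
[[200, 55, 48], [63, 137, 77], [148, 104, 68]]
tray [array([664. , 375.7]), array([681.2, 246.8]), array([434.7, 211.9]), array([416. , 338.6])]
0.2
```

View pics/c2.png

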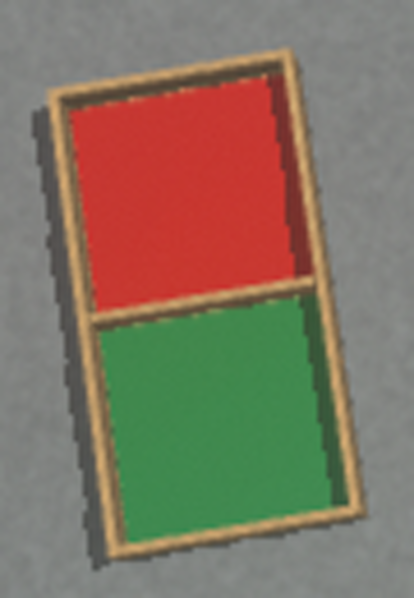

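The crops confirm it: the white lid with the blue bar stands on the blue pad, and the pad measures 90 mm and lies at (-96,-115) in the gauge frame, as given. Gauge axis is at (437.5, 2.9) with its x at about 34.2°. The lid is at (423.8,-138.3) with its bar at about 80.5°. The tray's long side measures 250 mm; green centre is at (488.6, 284.5) and red centre at (609.4, 302.1).

```bash
cat >> h.py <<'E'
def go(x,y,z,yaw):
    s=bot.get_state(); R0=R.from_quat(s["tool_rot"])
    a=np.radians(yaw); ax=np.array([np.cos(a),np.sin(a),0]); az=np.array([0,0,-1.]); R1=R.from_matrix(np.c_[ax,np.cross(az,ax),az])
    sh=R0.inv().apply(np.array([x,y,z])-s["eef_pos"])/1000; rv=np.degrees((R0.inv()*R1).as_rotvec())
    m=R0.as_matrix(); print("at",s["eef_pos"].round(1),"yaw",np.degrees(np.arctan2(m[1,0],m[0,0])).round(2),"t",round(s["time"],2))
    print("row",sh.round(4).tolist(),rv.round(2).tolist(),"rows",max(np.linalg.norm(sh)*1000/41.7,np.linalg.norm(rv)/7.16).round(1))
E
python3 -c "
from h import *
go(423.8,-138.3,160,80.5)"
```

```text
at [ 214.7 -639.5  230.4] yaw 18.55 t 0.2
row [0.3577, -0.4085, 0.0711] [-0.07, -0.06, -61.95] rows 13.1
```

```bash
python3 -m handwheel '[[0.358,-0.4085,0.071,-0.1,-0.1,-62,-1],[0.358,-0.4085,0.071,-0.1,-0.1,-62,-1],[0.358,-0.4085,0.071,-0.1,-0.1,-62,-1],[0.358,-0.4085,0.071,-0.1,-0.1,-62,-1],[0.358,-0.4085,0.071,-0.1,-0.1,-62,-1],[0.358,-0.4085,0.071,-0.1,-0.1,-62,-1],[0.358,-0.4085,0.071,-0.1,-0.1,-62,-1],[0.358,-0.4085,0.071,-0.1,-0.1,-62,-1],[0.358,-0.4085,0.071,-0.1,-0.1,-62,-1],[0.358,-0.4085,0.071,-0.1,-0.1,-62,-1],[0.358,-0.4085,0.071,-0.1,-0.1,-62,-1],[0.358,-0.4085,0.071,-0.1,-0.1,-62,-1]]'
python3 -c "
from h import *
go(423.8,-138.3,160,80.5)"
```

```text
time: 1.2
eef_pos: [405.9, -180.4, 166.3]
tool_rot: [0.763, 0.646, -0.0, 0.001]
ft_force: [0.3, -1.0, 0.4]
opening: 1.001
at [ 405.9 -180.4  166.3] yaw 80.53 t 1.2
row [0.0445, 0.0107, 0.0063] [0.04, 0.06, 0.03] rows 1.1
```

```bash
python3 -m handwheel '[[0.0445,0.0105,0.0063,0,0,0,-1],[0.0445,0.0105,0.0063,0,0,0,-1],[0.0445,0.0105,0.0063,0,0,0,-1],[0.0445,0.0105,0.0063,0,0,0,-1]]'
python3 - <<'E'
from h import *
go(423.8,-138.3,56.5,80.5)
d=get_image("top"); crop(d,340,170,480,275,5.7,"c3.png")
E
```

```text
time: 1.53
eef_pos: [423.7, -138.2, 160.0]
tool_rot: [0.763, 0.647, -0.0, 0.001]
ft_force: [-0.5, -0.3, -0.4]
opening: 0.997
at [ 423.7 -138.2  160. ] yaw 80.62 t 1.53
row [0.0001, 0.0001, 0.1035] [0.04, 0.1, 0.12] rows 2.5
```

View pics/c3.png

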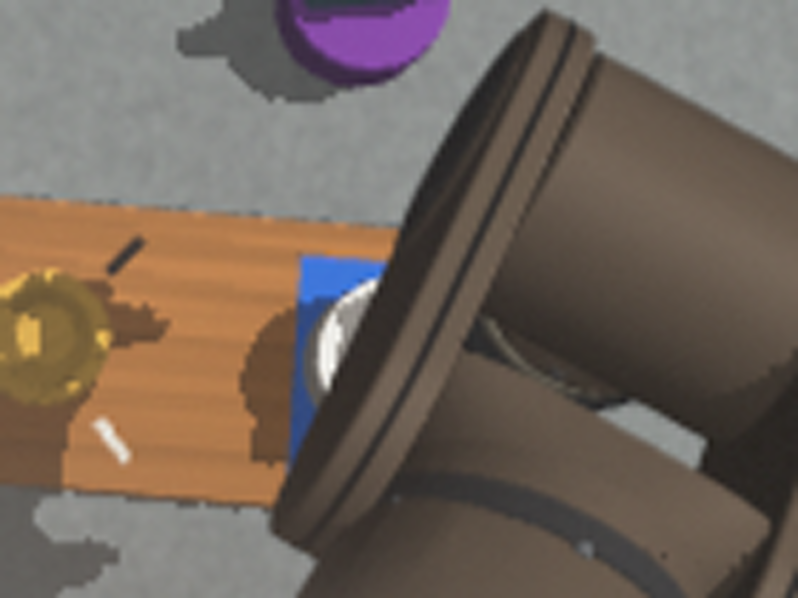

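The arm hides the lid in the top view (picture 5), so I'll go down watching the force.

```bash
python3 -m handwheel '[[0,0,0.04,0,0,0,-1],[0,0,0.07,0,0,0,-1],[0,0,0.09,0,0,0,-1],[0,0,0.103,0,0,0,-1],[0,0,0.103,0,0,0,-1],[0,0,0.103,0,0,0,-1]]'
python3 - <<'E'
from h import *
go(423.8,-138.3,56.5,80.5)
d=get_image("scene"); crop(d,190,90,370,225,4.4,"c4.png")
E
```

```text
time: 2.08
eef_pos: [423.2, -140.6, 57.0]
tool_rot: [0.764, 0.645, -0.001, 0.001]
ft_force: [0.1, 1.0, 0.1]
opening: 0.998
at [ 423.2 -140.6   57. ] yaw 80.36 t 2.08
row [0.0024, 0.0002, 0.0005] [-0.0, 0.09, -0.14] rows 0.1
```

View pics/c4.png

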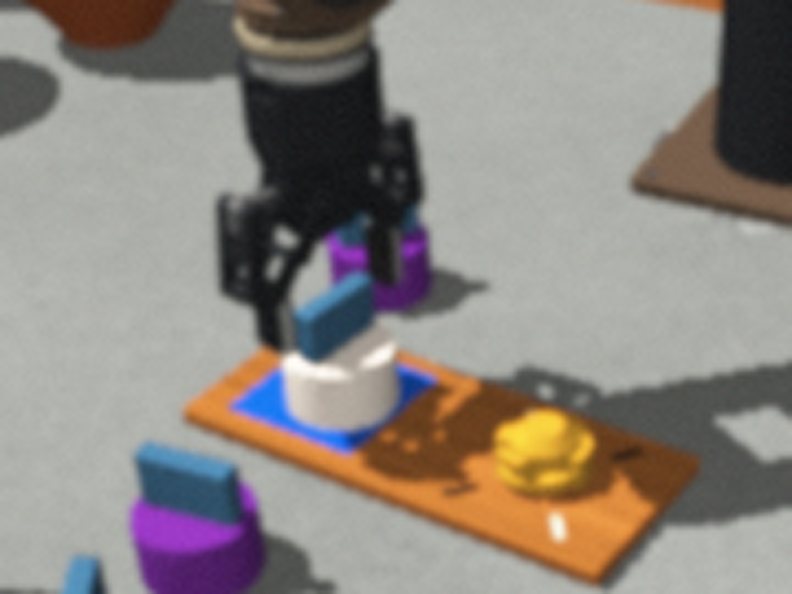

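The bar is straddled by the open fingers (bar at about crop (335,315), fingers at (270,310) and (385,250)). I'll correct the 2.4 mm along the bar, then close.

```bash
python3 -m handwheel '[[0.0024,0,0.0005,0,0,0,-1],[0.0024,0,0.0005,0,0,0,-1],[0.0024,0,0.0005,0,0,0,1],[0.0024,0,0.0005,0,0,0,1],[0.0024,0,0.0005,0,0,0,1],[0.0024,0,0.0005,0,0,0,1],[0.0024,0,0.0005,0,0,0,1],[0.0024,0,0.0005,0,0,0,1],[0.0024,0,0.0005,0,0,0,1],[0.0024,0,0.0005,0,0,0,1],[0.0024,0,0.0005,0,0,0,1],[0.0024,0,0.0005,0,0,0,1]]'
python3 -c "
from h import *
go(423.8,-138.3,130,80.5)"
```

```text
time: 3.13
eef_pos: [425.2, -138.8, 58.5]
tool_rot: [0.764, 0.645, -0.0, 0.002]
ft_force: [-0.1, 0.3, 6.1]
opening: 0.643
at [ 425.2 -138.8   58.5] yaw 80.4 t 3.13
row [0.0001, -0.0012, -0.0715] [0.21, 0.18, -0.1] rows 1.7
```

```bash
python3 -m handwheel '[[0,-0.001,0,0,0,0,1],[0,-0.001,0,0,0,0,1],[0,-0.001,0,0,0,0,1],[0,-0.001,0,0,0,0,1]]'; python3 -c "
from h import *
go(423.8,-138.3,130,80.5)
print(bot.get_state()['torque'])"
```

```text
time: 3.47
eef_pos: [424.3, -138.7, 58.5]
tool_rot: [0.764, 0.645, 0.0, 0.002]
ft_force: [1.1, 0.0, 2.0]
opening: 0.642
at [ 424.3 -138.7   58.5] yaw 80.4 t 3.47
row [0.0001, -0.0003, -0.0715] [0.22, 0.18, -0.1] rows 1.7
[-0.00981522 -0.05169222 -0.01155974]
```

Run:
```python
from h import *
d=get_image("scene"); crop(d,220,105,310,190,7,"c5.png")
```

```text
(no output)
```

View pics/c5.png

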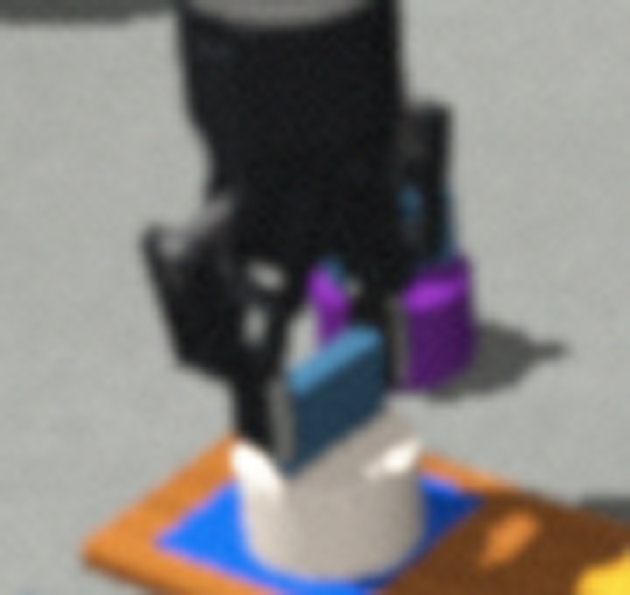

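The jaws have gripped the bar across its 56 mm length (0.64 × 85 ≈ 55 mm): I misread which edge was the long one. The bar lies at about -9.5°. I'll open, rise, turn 90° and regrip.

```bash
python3 -m handwheel '[[0,0,0,0,0,0,-1],[0,0,0,0,0,0,-1],[0,0,0,0,0,0,-1],[0,0,0,0,0,0,-1],[0,0,-0.03,0,0,0,-1],[0,0,-0.065,0,0,0,-1],[0,0,-0.065,0,0,7,-1],[0,0,-0.065,0,0,14,-1],[0,0,-0.065,0,0,21,-1],[0,0,-0.065,0,0,28,-1],[0,0,-0.065,0,0,35,-1],[0,0,-0.065,0,0,42,-1]]'; python3 -c "
from h import *
go(424.3,-138.7,122,-9.5)"
```

```text
time: 4.52
eef_pos: [423.9, -138.3, 123.3]
tool_rot: [0.945, 0.326, 0.001, 0.002]
ft_force: [0.4, -0.3, 0.6]
opening: 1.0
at [ 423.9 -138.3  123.3] yaw 38.05 t 4.52
row [0.0001, 0.0005, 0.0013] [0.24, -0.12, 47.55] rows 6.6
```

```bash
python3 -m handwheel '[[0,0.0005,0,0.2,-0.1,7,-1],[0,0.0005,0,0.2,-0.1,14,-1],[0,0.0005,0,0.2,-0.1,21,-1],[0,0.0005,0,0.2,-0.1,28,-1],[0,0.0005,0,0.2,-0.1,35,-1],[0,0.0005,0,0.2,-0.1,42,-1],[0,0.0005,0,0.2,-0.1,47.5,-1],[0,0.0005,0,0.2,-0.1,47.5,-1],[0,0.0005,0,0.2,-0.1,47.5,-1]]'
python3 - <<'E'
from h import *
go(424.3,-138.7,57,-9.5)
d=get_image("scene"); crop(d,220,105,310,190,7,"c6.png")
E
```

```text
time: 5.27
eef_pos: [424.0, -138.6, 123.2]
tool_rot: [0.997, -0.081, 0.0, 0.0]
ft_force: [-0.7, -0.7, 0.4]
opening: 0.997
at [ 424.  -138.6  123.2] yaw -9.3 t 5.27
row [0.0002, -0.0, 0.0662] [0.02, -0.01, 0.2] rows 1.6
```

View pics/c6.png

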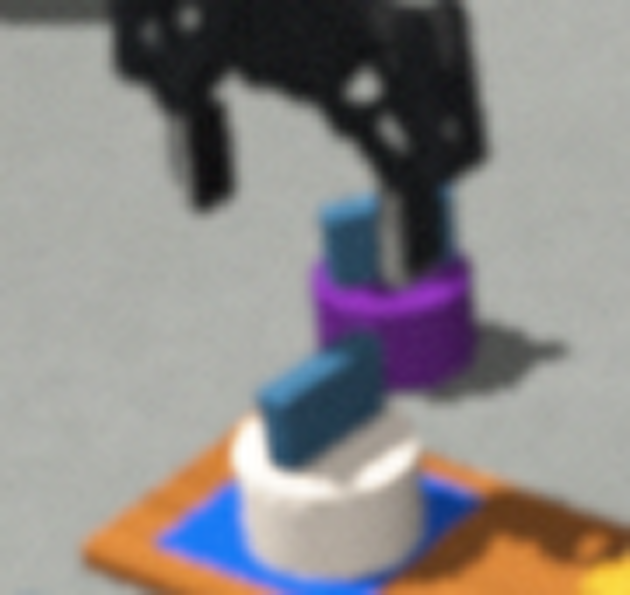

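The fingers at crop (205,150) and (410,220) now lie on either side of the bar (320,395), across its 14 mm. Going down to grip.

```bash
python3 -m handwheel '[[0,0,0.03,0,0,0,-1],[0,0,0.055,0,0,0,-1],[0,0,0.066,0,0,0,-1],[0,0,0.066,0,0,0,-1],[0,0,0.066,0,0,0,1],[0,0,0.066,0,0,0,1],[0,0,0.066,0,0,0,1],[0,0,0.066,0,0,0,1],[0,0,0.066,0,0,0,1],[0,0,0.066,0,0,0,1],[0,0,0.066,0,0,0,1],[0,0,0.066,0,0,0,1]]';python3 -m handwheel '[[0,0,0,0,0,0,1],[0,0,0,0,0,0,1],[0,0,0,0,0,0,1]]'; python3 -c "
from h import *
go(424.3,-138.7,57,-9.5)"
```

```text
time: 6.32
eef_pos: [424.6, -139.0, 57.9]
tool_rot: [0.997, -0.081, 0.001, 0.001]
ft_force: [-1.4, -0.1, 5.1]
opening: 0.152
time: 6.57
eef_pos: [424.6, -139.0, 58.0]
tool_rot: [0.997, -0.081, 0.001, 0.0]
ft_force: [0.6, 0.3, 2.3]
opening: 0.155
at [ 424.6 -139.    58. ] yaw -9.3 t 6.57
row [-0.0004, -0.0003, 0.001] [0.05, -0.08, 0.2] rows 0.0
```

```bash
python3 -m handwheel '[[0,0,-0.03,0,0,0,1],[0,0,-0.065,0,0,0,1],[0,0,-0.08,0,0,0,1],[0,0,-0.08,0,0,0,1],[0,0,-0.08,0,0,0,1]]'; python3 -c "
from h import *
go(437.5,2.9,137,34.2)"
```

```text
time: 6.98
eef_pos: [424.3, -138.8, 137.6]
tool_rot: [0.997, -0.081, 0.001, 0.001]
ft_force: [-0.5, 0.8, -3.1]
opening: 0.151
at [ 424.3 -138.8  137.6] yaw -9.3 t 6.98
row [-0.0099, -0.142, 0.0005] [0.09, -0.07, -43.5] rows 6.1
```

```bash
python3 -m handwheel '[[-0.0016,-0.023,0,0,0,-7,1],[-0.0033,-0.047,0,0,0,-14,1],[-0.005,-0.07,0,0,0,-21,1],[-0.0065,-0.093,0,0,0,-28,1],[-0.008,-0.117,0,0,0,-35,1],[-0.0099,-0.142,0,0,0,-42,1],[-0.0099,-0.142,0.0005,0.1,-0.1,-43.5,1],[-0.0099,-0.142,0.0005,0.1,-0.1,-43.5,1],[-0.0099,-0.142,0.0005,0.1,-0.1,-43.5,1]]'
python3 - <<'E'
from h import *
go(437.5,2.9,78,34.2)
d=get_image("scene"); crop(d,260,110,360,225,5.2,"c7.png")
d2=get_image("top"); crop(d2,290,180,430,270,5,"c8.png")
a=cv2.imread("pics/c7.png"); b=cv2.imread("pics/c8.png"); print(a.shape,b.shape)
E
```

```text
time: 7.73
eef_pos: [435.9, 3.4, 134.5]
tool_rot: [0.956, 0.294, -0.002, -0.001]
ft_force: [-0.1, -0.9, -2.5]
opening: 0.154
at [435.9   3.4 134.5] yaw 34.18 t 7.73
row [0.0013, 0.0015, 0.0565] [-0.2, 0.22, -0.02] rows 1.4
(598, 520, 3) (450, 700, 3)
```

View pics/c7.png

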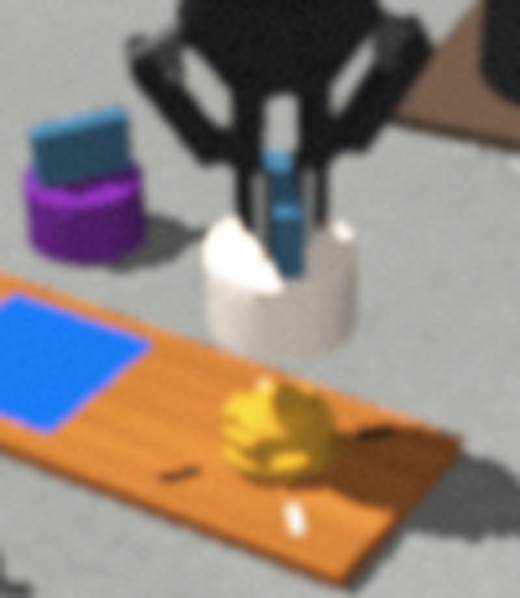

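The lid (picture 8, about crop (280,285)) hangs upright and lined up with the white marks. Going down in steps.

```bash
python3 -m handwheel '[[0.0013,0.0015,0.02,-0.2,0.2,0,1],[0.0013,0.0015,0.034,-0.2,0.2,0,1],[0.0013,0.0015,0.034,-0.2,0.2,0,1],[0.0013,0.0015,0.034,-0.2,0.2,0,1]]'; python3 -c "
from h import *
go(437.5,2.9,82,34.2)"
```

```text
time: 8.17
eef_pos: [437.5, 1.8, 100.6]
tool_rot: [0.956, 0.293, -0.001, -0.0]
ft_force: [-0.9, -0.1, -2.4]
opening: 0.155
at [437.5   1.8 100.6] yaw 34.02 t 8.17
row [0.0007, -0.0009, 0.0186] [-0.05, 0.05, -0.18] rows 0.4
```

```bash
python3 -m handwheel '[[0.0007,-0.001,0,0,0,-0.2,1],[0.0007,-0.001,0.005,0,0,-0.2,1],[0.0007,-0.001,0.01,0,0,-0.2,1],[0.0007,-0.001,0.0145,0,0,-0.2,1],[0.0007,-0.001,0.0145,0,0,-0.2,1]]'; python3 -c "
from h import *
go(437.5,2.9,82,34.2)"
```

```text
time: 8.58
eef_pos: [436.8, 3.2, 85.1]
tool_rot: [0.956, 0.294, -0.001, -0.001]
ft_force: [0.3, -0.7, -3.0]
opening: 0.149
at [436.8   3.2  85.1] yaw 34.21 t 8.58
row [0.0005, 0.0006, 0.0031] [-0.13, 0.12, 0.01] rows 0.1
```

```bash
python3 -m handwheel '[[0.0005,0.0006,0.005,-0.1,0.1,0,1],[0.0005,0.0006,0.01,-0.1,0.1,0,1],[0.0005,0.0006,0.014,-0.1,0.1,0,1],[0.0005,0.0006,0.014,-0.1,0.1,0,1]]'; python3 -c "
from h import *
go(437.5,2.9,68,34.2)"
```

```text
time: 8.92
eef_pos: [436.6, 3.2, 69.9]
tool_rot: [0.956, 0.294, -0.001, -0.001]
ft_force: [0.6, -0.8, -2.5]
opening: 0.148
at [436.6   3.2  69.9] yaw 34.22 t 8.92
row [0.0006, 0.0008, 0.0019] [-0.13, 0.12, 0.02] rows 0.1
```

```bash
python3 -m handwheel '[[0.0005,0.0006,0.001,-0.1,0.1,0,1],[0.0005,0.0006,0.002,-0.1,0.1,0,1],[0.0005,0.0006,0.0025,-0.1,0.1,0,1],[0.0005,0.0006,0.0025,-0.1,0.1,0,1]]'; python3 -c "
from h import *
go(437.5,2.9,68,34.2);print(bot.get_state()['torque'])"
```

```text
time: 9.25
eef_pos: [437.7, 2.8, 68.0]
tool_rot: [0.956, 0.294, -0.0, 0.0]
ft_force: [-2.6, -0.6, 2.3]
opening: 0.154
at [437.7   2.8  68. ] yaw 34.22 t 9.25
row [-0.0001, -0.0002, 0.0] [-0.0, 0.0, 0.02] rows 0.0
[0.07776352 0.33418678 0.04743462]
```

The lid rests on its lugs (grip z 82, Fz changed from -2.5 to +2.3). Turning clockwise while following the thread down.

```bash
python3 -m handwheel '[[0,0,0.0004,0,0,6,1],[0,0,0.0009,0,0,12,1],[0,0,0.0014,0,0,18,1],[0,0,0.0018,0,0,24,1],[0,0,0.0023,0,0,30,1],[0,0,0.0027,0,0,36,1],[0,0,0.0027,0,0,36,1]]'; python3 -c "
from h import *
go(437.5,2.9,65,-1.8);print(bot.get_state()['torque'])"
```

```text
time: 9.83
eef_pos: [438.0, 2.7, 65.4]
tool_rot: [1.0, -0.016, 0.001, 0.0]
ft_force: [0.3, 0.1, -1.6]
opening: 0.151
at [438.    2.7  65.4] yaw -1.88 t 9.83
row [-0.0006, -0.0001, 0.0004] [0.02, -0.07, -0.08] rows 0.0
[-0.12595411 -0.00948015 -0.03129601]
```

Turned 36°, running free. Next in small steps through the 44° region.

```bash
for k in 1 2 3; do python3 -m handwheel '[[0,0,0.0002,0,0,2.5,1],[0,0,0.0004,0,0,5,1],[0,0,0.0004,0,0,5,1]]' >/dev/null; python3 -c "
from h import *
go(437.5,2.9,65,34.2);s=bot.get_state();print(s['torque'].round(2),s['ft_force'].round(1))"; done
```

```text
at [438.3   2.7  65. ] yaw -6.78 t 10.08
row [-0.0008, -0.0001, 0.0] [0.06, -0.11, -40.98] rows 5.7
[ 0.   -0.04 -0.01] [-0.3 -0.8 -2.6]
at [438.4   2.6  64.6] yaw -11.66 t 10.33
row [-0.001, -0.0001, -0.0004] [0.08, -0.14, -45.86] rows 6.4
[-0.04 -0.01 -0.03] [-0.5 -0.6 -2.1]
at [438.5   2.6  64.3] yaw -16.54 t 10.58
row [-0.0011, -0.0, -0.0007] [0.08, -0.17, -50.74] rows 7.1
[-0.01 -0.04 -0.02] [-0.8  0.4 -2.6]
```

```bash
for k in 1 2 3 4; do python3 -m handwheel '[[0,0,0.0002,0,0,3,1],[0,0,0.0005,0,0,6,1],[0,0,0.0005,0,0,6,1]]' >/dev/null; python3 -c "
from h import *
go(437.5,2.9,65,34.2);s=bot.get_state();print(s['torque'].round(2),s['ft_force'].round(1))"; done
```

```text
at [438.6   2.5  63.8] yaw -22.41 t 10.83
row [-0.0012, 0.0001, -0.0012] [0.09, -0.19, -56.61] rows 7.9
[-0.02  0.02 -0.05] [ 1.  -0.6 -1.1]
at [438.7   2.5  63.4] yaw -28.26 t 11.08
row [-0.0013, 0.0002, -0.0016] [0.09, -0.21, -62.46] rows 8.7
[-0.06 -0.06  0.02] [ 1.  -0.8 -1.6]
at [438.8   2.4  63. ] yaw -34.11 t 11.33
row [-0.0014, 0.0003, -0.002] [0.09, -0.23, -68.31] rows 9.5
[-0.06 -0.05  0.03] [ 0.3  0.  -1.7]
at [438.5   2.2  62.5] yaw -39.92 t 11.58
row [-0.0012, 0.0001, -0.0025] [0.12, -0.17, -74.12] rows 10.4
[-0.23  0.21 -0.05] [-1.7 -1.8 -0.1]
```

```bash
for k in 1 2 3 4; do python3 -m handwheel '[[0,0,0.0001,0,0,1.5,1],[0,0,0.0002,0,0,3,1],[0,0,0.0002,0,0,3,1]]' >/dev/null; python3 -c "
from h import *
go(437.5,2.9,65,34.2);s=bot.get_state();print(s['torque'].round(2),s['ft_force'].round(1))"; done
```

```text
at [438.1   2.   62.3] yaw -42.76 t 11.83
row [-0.0011, -0.0003, -0.0027] [0.17, -0.09, -76.96] rows 10.7
[-0.25  0.46  0.16] [-1.7 -1.1  1. ]
at [438.    1.8  62.4] yaw -45.49 t 12.08
row [-0.0011, -0.0004, -0.0027] [0.25, -0.06, -79.69] rows 11.1
[-0.05  0.44  1.02] [-1.8  0.2  2.3]
at [438.1   1.7  62.4] yaw -48.16 t 12.33
row [-0.0012, -0.0003, -0.0026] [0.35, -0.07, -82.36] rows 11.5
[0.08 0.43 1.83] [-1.6  0.1  2.9]
at [438.5   1.8  62.3] yaw -51.03 t 12.58
row [-0.0015, 0.0, -0.0027] [0.4, -0.17, -85.23] rows 11.9
[-0.04 -0.03  1.86] [-0.3  0.5  0.3]
```

Torque stayed near zero past 44° and rose hard to 1.8 N·m at about 80°, with grip z ≈ 76.3: the lid is sound and goes in the green half. Turning back to the white marks.

```bash
python3 -m handwheel '[[-0.0005,0,-0.0004,0,0,-6,1],[-0.0005,0,-0.0009,0,0,-12,1],[-0.0005,0,-0.0014,0,0,-18,1],[-0.0005,0,-0.0018,0,0,-24,1],[-0.0005,0,-0.0023,0,0,-30,1],[-0.0005,0,-0.0027,0,0,-36,1],[-0.0005,0,-0.003,0,0,-40,1],[-0.0005,0,-0.003,0,0,-40,1]]'; python3 -c "
from h import *
go(437.5,2.9,67.7,31);s=bot.get_state();print(s['torque'].round(2),s['ft_force'].round(1))"
```

```text
time: 13.25
eef_pos: [438.1, 2.5, 64.8]
tool_rot: [0.995, -0.099, 0.001, 0.002]
ft_force: [-0.3, -0.4, -2.0]
opening: 0.154
at [438.1   2.5  64.8] yaw -11.4 t 13.25
row [-0.0007, -0.0003, -0.0029] [0.27, -0.09, -42.4] rows 5.9
[-0.02 -0.05 -0.  ] [-0.3 -0.4 -2. ]
```

```bash
python3 -m handwheel '[[-0.0005,0,-0.0004,0,0,-6,1],[-0.0005,0,-0.0009,0,0,-12,1],[-0.0005,0,-0.0014,0,0,-18,1],[-0.0005,0,-0.0018,0,0,-24,1],[-0.0005,0,-0.0023,0,0,-30,1],[-0.0005,0,-0.0027,0,0,-36,1],[-0.0005,0,-0.003,0,0,-42,1],[-0.0005,0,-0.003,0,0,-42,1]]'; python3 -c "
from h import *
go(437.5,2.9,67.7,31);s=bot.get_state();print(s['torque'].round(2),s['ft_force'].round(1))"
```

```text
time: 13.92
eef_pos: [438.1, 2.7, 67.9]
tool_rot: [0.965, 0.261, 0.002, 0.002]
ft_force: [1.3, -0.2, -1.2]
opening: 0.149
at [438.1   2.7  67.9] yaw 30.3 t 13.92
row [-0.0004, -0.0005, 0.0002] [0.25, -0.11, -0.7] rows 0.1
[ 0.   -0.06  0.  ] [ 1.3 -0.2 -1.2]
```

Lifting gently, checking the force.

```bash
python3 -m handwheel '[[0,0,-0.002,0,0,-1,1],[0,0,-0.004,0,0,-2,1],[0,0,-0.006,0,0,-2,1],[0,0,-0.007,0,0,-2,1]]'; python3 -c "
from h import *
go(437.5,2.9,135,31);s=bot.get_state();print(s['torque'].round(2),s['ft_force'].round(1))"
```

```text
time: 14.25
eef_pos: [438.1, 2.8, 75.0]
tool_rot: [0.961, 0.277, 0.002, 0.002]
ft_force: [-0.3, -0.9, -2.6]
opening: 0.154
at [438.1   2.8  75. ] yaw 32.18 t 14.25
row [-0.0003, -0.0002, -0.06] [0.25, -0.12, 1.18] rows 1.4
[ 0.02 -0.02  0.04] [-0.3 -0.9 -2.6]
```

```bash
python3 -m handwheel '[[0,0,-0.02,0,0,0,1],[0,0,-0.05,0,0,0,1],[0,0,-0.06,0,0,0,1],[0,0,-0.06,0,0,0,1]]'; python3 -c "
from h import *
go(488.6,284.5,120,32.2);s=bot.get_state();print(s['torque'].round(2),s['ft_force'].round(1))"
```

```text
time: 14.58
eef_pos: [440.4, 2.4, 138.3]
tool_rot: [0.961, 0.277, 0.005, 0.004]
ft_force: [0.5, 0.4, -2.2]
opening: 0.153
at [440.4   2.4 138.3] yaw 32.14 t 14.58
row [0.1907, -0.2134, 0.0177] [0.57, -0.44, -0.07] rows 6.9
[ 0.06 -0.04  0.07] [ 0.5  0.4 -2.2]
```

```bash
python3 -m handwheel '[[0.024,-0.027,0,0.5,-0.4,0,1],[0.048,-0.053,0,0.5,-0.4,0,1],[0.072,-0.08,0,0.5,-0.4,0,1],[0.096,-0.107,0,0.5,-0.4,0,1],[0.12,-0.134,0,0.5,-0.4,0,1],[0.145,-0.161,0.005,0.5,-0.4,0,1],[0.17,-0.188,0.01,0.5,-0.4,0,1],[0.1907,-0.2134,0.0177,0.5,-0.4,0,1],[0.1907,-0.2134,0.0177,0.5,-0.4,0,1],[0.1907,-0.2134,0.0177,0.5,-0.4,0,1]]'
python3 - <<'E'
from h import *
go(488.6,284.5,53,32.2)
d=get_image("scene"); crop(d,370,120,480,240,5,"c9.png")
E
```

```text
time: 15.42
eef_pos: [487.0, 285.4, 117.1]
tool_rot: [0.961, 0.278, -0.002, 0.001]
ft_force: [-1.2, 0.5, -3.7]
opening: 0.15
at [487.  285.4 117.1] yaw 32.28 t 15.42
row [0.0011, 0.0016, 0.0641] [0.02, 0.21, 0.08] rows 1.5
```

View pics/c9.png

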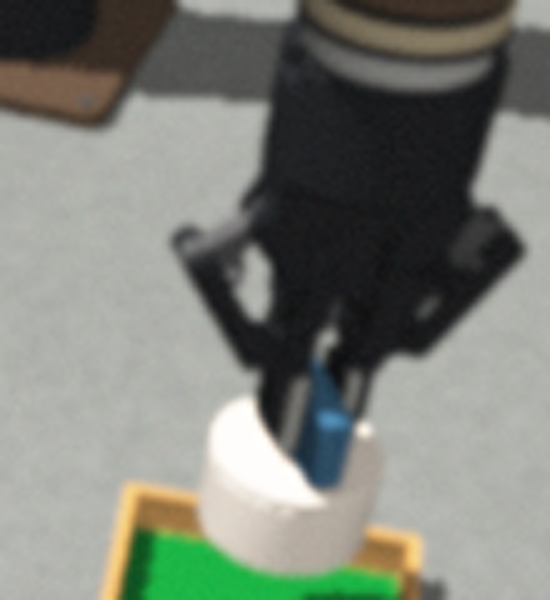

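The lid (crop (290,485)) hangs upright over the green half. Lowering it.

```bash
python3 -m handwheel '[[0.001,0.0015,0.02,0,0.2,0,1],[0.001,0.0015,0.04,0,0.2,0,1],[0.001,0.0015,0.055,0,0.2,0,1],[0.001,0.0015,0.062,0,0.2,0,1],[0.001,0.0015,0.062,0,0.2,0,1]]'; python3 -c "
from h import *
go(488.6,284.5,51,32.2);print(bot.get_state()['ft_force'])"
```

```text
time: 15.88
eef_pos: [487.2, 281.7, 53.4]
tool_rot: [0.961, 0.276, -0.002, 0.001]
ft_force: [0.1, -0.2, -2.6]
opening: 0.152
at [487.2 281.7  53.4] yaw 32.09 t 15.88
row [0.0027, -0.0016, 0.0024] [-0.01, 0.25, -0.11] rows 0.1
[ 0.10875836 -0.20505036 -2.62512107]
```

```bash
python3 -m handwheel '[[0,0,0.001,0,0.2,0,1],[0,0,0.0018,0,0.2,0,1],[0,0,0.0025,0,0.2,0,1],[0,0,0.0025,0,0.2,0,1]]'; python3 -c "
from h import *
go(488.6,284.5,51,32.2);print(bot.get_state()['ft_force'])"
```

```text
time: 16.22
eef_pos: [487.7, 281.7, 51.7]
tool_rot: [0.961, 0.276, 0.0, 0.0]
ft_force: [0.2, -0.7, -2.9]
opening: 0.152
at [487.7 281.7  51.7] yaw 32.08 t 16.22
row [0.0022, -0.0019, 0.0007] [0.02, -0.04, -0.12] rows 0.1
[ 0.21261877 -0.67548258 -2.94694678]
```

```bash
python3 -m handwheel '[[0,0,0.001,0,0,0,1],[0,0,0.0018,0,0,0,1],[0,0,0.0018,0,0,0,1]]'; python3 -c "
from h import *
go(488.6,284.5,51,32.2);print(bot.get_state()['ft_force'])"
```

```text
time: 16.47
eef_pos: [488.5, 282.0, 51.0]
tool_rot: [0.961, 0.276, 0.001, 0.0]
ft_force: [0.1, -0.9, 1.1]
opening: 0.152
at [488.5 282.   51. ] yaw 32.09 t 16.47
row [0.0014, -0.0021, 0.0] [0.04, -0.13, -0.11] rows 0.1
[ 0.07611713 -0.85101662  1.06513795]
```

```bash
python3 -m handwheel '[[0,0,0,0,0,0,-1],[0,0,0,0,0,0,-1],[0,0,0,0,0,0,-1],[0,0,0,0,0,0,-1],[0,0,0,0,0,0,-1],[0,0,0,0,0,0,-1],[0,0,-0.02,0,0,0,-1],[0,0,-0.06,0,0,0,-1],[0,0,-0.1,0,0,0,-1],[0,0,-0.13,0,0,0,-1],[0,0,-0.13,0,0,0,-1]]'; python3 -c "
from h import *
go(400,-300,200,32.2)"
```

```text
time: 17.38
eef_pos: [492.5, 283.6, 189.8]
tool_rot: [0.961, 0.276, 0.009, -0.0]
ft_force: [0.9, 0.5, 0.4]
opening: 1.0
at [492.5 283.6 189.8] yaw 32.1 t 17.38
row [-0.3882, 0.4453, -0.0151] [0.22, -0.97, -0.1] rows 14.2
```

```bash
python3 -m handwheel '[[-0.025,0.029,-0.005,0,0,0,-1],[-0.05,0.057,-0.01,0,0,0,-1],[-0.075,0.086,-0.015,0,0,0,-1],[-0.1,0.115,-0.02,0,0,0,-1],[-0.125,0.143,-0.02,0,0,0,-1],[-0.15,0.172,-0.02,0,0,0,-1],[-0.175,0.2,-0.02,0,0,0,-1],[-0.2,0.229,-0.02,0,0,0,-1],[-0.225,0.258,-0.02,0,0,0,-1],[-0.24,0.275,-0.02,0,0,0,-1],[-0.24,0.275,-0.02,0,0,0,-1],[-0.24,0.275,-0.02,0,0,0,-1]]'
python3 - <<'E'
from h import *
go(400,-300,200,32.2)
d=get_image("top"); crop(d,180,70,470,320,2.4,"c10.png")
E
```

```text
time: 18.38
eef_pos: [434.6, -77.9, 206.4]
tool_rot: [0.961, 0.275, 0.009, -0.001]
ft_force: [0.7, -0.0, -0.2]
opening: 0.997
at [434.6 -77.9 206.4] yaw 31.92 t 18.38
row [-0.1469, 0.1702, 0.0044] [0.18, -0.96, -0.28] rows 5.4
```

View pics/c10.png

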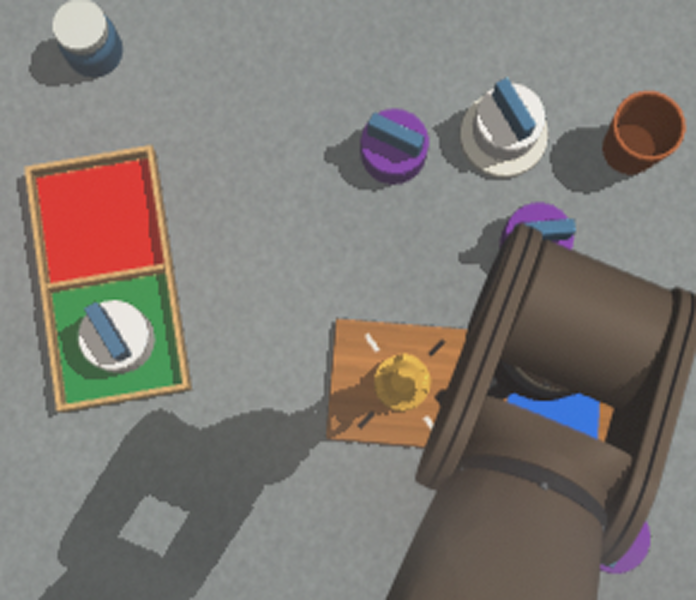

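The lid stands upright in the green half (crop (115,335)), clear of the walls. The other lid is still on its bat (510,117), and the gripper is well away from everything. Handing in.

```bash
python3 -c "
from station import workorder
print(workorder.finish_job())"
```

```text
the job is handed in; nothing more can be done
None
```

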